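Open a tight glaze jar in the brace block

TASK

Seat the square teal glaze jar fully down in the square pocket of the plywood block so that it cannot turn, leaving the cup, the round jar and the wooden rib where they are. Then unscrew its tight yellow cap counter-clockwise, stop turning when the threads let go, and lift it straight off. Finish holding the cap level in the gripper, clear of the jar and just above its open mouth (a few centimetres at most), the jar still seated.

Things in the scene. Friction and masses are not known exactly. Their poses are not given: they have to be found in the camera images.
- glaze_jar: Square teal glaze jar, loose, standing, 0.27 to 0.47 kg. Origin: centre of its underside; z up, x and y square to its faces. Body 62 x 62 mm, 52 mm high, sharp-edged; then a round shoulder sloping from 59 to 44 mm across (z 52 to 66 mm); then a round neck 44 mm across, its top at z = 86 mm.
- cap: Yellow screw cap, 64 mm across, 26 mm high, 0.05 kg, ribbed skirt, white stripe on top along its +x. Origin: centre of its lower rim, z up. At the start it is tight on the jar: rim 68 to 69 mm and top 94 to 95 mm above the jar's underside, x axis along the jar's x. While tight it can be gripped to lift and carry the jar. Fingertips over 15 mm below the rim strike the jar's corners when turning.
- brace_block: Plywood block fixed to the bench, 120 x 120 mm, 32 mm high, with a square pocket in the middle of its top, 67 x 67 mm, 26 mm deep, the mouth chamfered by 5 mm. Origin: centre of its underside; x and y along the sides of block and pocket; z up. A jar in the pocket may turn by about 4 degrees each way.
- pocket (a point): Centre of the pocket's floor, 6 mm above the bench: the jar's origin comes here when seated (any of the four square orientations).
- clay_cup: Bystander: terracotta cup, 68 mm across, 75 mm high; origin at the centre of its underside.
- round_jar: Bystander: round blue jar with white lid, 60 mm across, 85 mm high; origin at the centre of its underside.
- wood_rib: Bystander: flat wooden potter's rib, 50 x 90 x 8 mm, lying; origin at the centre of its underside.
- mouth (a point): Centre of the top of the jar's neck, 86 mm above the jar's underside. Three short thread ramps on the neck reach out to 54 mm across. The mouth holds a black rubber sealing disc 40 mm across, sprung: it pushes up on the shut cap with about 15 N and rises 3 mm when the cap is off.
- cap_top (a point): Centre of the cap's top. Turned counter-clockwise from above against friction of some 0.1 to 0.4 N m (unbraced, the jar turns with it), the cap's three inner lugs leave the thread ramps after 65 degrees relative to the jar, and it lifts straight off; a stop ends the turn at 97 degrees. Meanwhile it stays level or rises up to 3 mm. Clockwise is blocked. It clears the neck once raised 18 mm.

How it is judged:
By the outcome, as a careful person would: the job done as asked, in the order asked, and still so for the second after the job is handed in, while the arm keeps its last pose, push and grip.
It also fails if it takes over 48 s, if anything falls off the work surface, if the arm or the gripper's body presses on something with over 40 N, if the wrist force passes 120 N, or if a joint passes its speed limit or range.

ROBOT

A 6-joint arm with a two-finger parallel gripper is mounted at the origin on the work surface. World frame = base frame: x ahead of the robot, y to its left, z up, the work surface at z = 0. Lengths are in m, angles in rad, forces in N, time in s.
With the tool pointing down it reaches from about 0.325 to 0.9 m from the base axis. Payload 6.1 kg.
Tool frame: the origin (TCP) lies on the centre line of the jaws, within the pads' length; the fingertips stand 19 mm ahead of it and the grasp point (between the pads) is the TCP (ctrl.tcp_to_tips is the distance from the TCP to the fingertips, in m); z points along the fingers, y is the line along which they close (so a half turn about z gives the same grasp; the last joint's range is limited). The gripper opens to 85 mm and grips with 20 to 120 N. Pads are 22 mm wide; open, the fingers measure 114 mm over their backs; the gripper's body (76 mm by 85 mm) begins 54 mm behind the grasp point. The pads swing forward as they close: fully open they stand 13 mm farther back than shut.
Start: joints at [-1.457, 0.22, 1.526, -0, 1.395, -0.126], TCP at [0.148, -0.607, 0.25] pointing down, gripper open.
Joint ranges: [-2.98, 2.98], [-0.91, 2.08], [0.09, 2.57], [-1.24, 4.39], [0.2, 2.65], [-2.68, 2.68]. Speed limits (rad/s): [2.57, 2.57, 3.01, 3.14, 3.14, 3.14].

INTERFACE

Orientations are given as a unit quaternion [w, x, y, z].
In Python, from cell import ctrl gives the robot as it stands. The module is installed in compiled form; this text tells all that it offers.
- The arm moves only by the shell command python3 -m inch 'ROWS' [FORCE]. ROWS is a JSON object of lists of equal length, an entry for each row: "linear": the shift along the tool's x, y, z in cm, a list of three; "spin": the turn about the tool's z in degrees; "fingers": the opening in per cent of the stroke, from 0 (shut) to 100 (fully open). In form: {"linear": [[dx, dy, dz], ...], "spin": [spin, ...], "fingers": [fingers, ...]}. A call has 1 to 8 rows; each row shifts and turns the commanded pose from where the row before left it, along the tool's axes as they then stand; what a row does not reach is not made up. A row lasts 1/8 s, in which the tool goes at most 62.5 mm and 10.7 degrees, less where a joint would pass 70% of its speed; a pose out of reach is approached as far as the arm can. A call is refused whole if a number of a shift passes 6.25 or a number of a turn 10.7, either way. A call with a gripper value outside its range is refused whole. The fingers move at their own pace and stop on an object; FORCE is the grip in N (left out, the last holds). Time passes only in rows, so rows that do not move let the fingers close. It gives the time, the measured TCP pose, the force and the opening at its end, in the units of the state.
- ctrl.sense(): the state, without advancing time (a new reading comes with each control period).
- ctrl.get_image(name): name is "side" or "top" or "wrist"; returns a dict with "frame" (480x640x3 uint8, red, green, blue), "K" (3x3 intrinsics, pixels), "extrinsics" (4x4, takes a point from world to camera coordinates). Camera axes: x right, y up, looking along -z (the intrinsics and any distortion apply to the point x, -y, -z); pixel columns grow to the right and rows downward; lengths in m; the calibration is good to about 2 mm. The wrist camera is an equidistant fisheye: a pixel r from the principal point sees the ray r / f radians off the axis. A picture is of the moment at which its call begins. There is no depth.
- ctrl.sign_off(): hands the job in, once; it reports no verdict.
The state is a dict: "t": time; "joints": joint angles; "qvel": joint speeds; "effort": joint torques, N m; "tool_pos": TCP position; "tool_rot": TCP orientation; "ft_force": force on the tool from outside, world axes, zero at the start; "wrist_torque": the same for the moment, N m; "gripper_width": finger opening in m.
Only numpy, scipy, OpenCV 4.12 (cv2) and the standard library are available. Lean on these libraries where they do the work, as an engineer would, in place of code of your own. Each camera call takes 0.05 s, during which the arm holds its last target. There are 200 camera calls.

## Working session

There is one attempt and no reset: what is moved stays moved. The work goes in short steps, Python scripts to look and compute and a shell command to move; the robot and the scene stay as the last step left them, time stands still between calls to the robot, and variables do not carry over. Pictures are saved under pics/ and viewed, on a budget of 10 in all, crops included, one or two more only if the job needs it, and the job is handed in when it is done.

```bash
mkdir -p pics; python3 - <<'E'
from cell import ctrl
import cv2, numpy as np
print({k:np.round(v,3) for k,v in ctrl.sense().items()}, ctrl.tcp_to_tips)
for n in ("top","side"):
    d=ctrl.get_image(n); np.savez(f"pics/{n}0.npz",**{k:d[k] for k in("frame","K","extrinsics")})
    cv2.imwrite(f"pics/{n}0.png",d["frame"][:,:,::-1]); print(n,d["K"].tolist(),np.round(d["extrinsics"],4).tolist(),[k for k in d])
E
```

```text
{'t': np.float64(0.0), 'joints': array([-1.457,  0.221,  1.528, -0.   ,  1.395, -0.126]), 'qvel': array([ 0.   ,  0.001, -0.001,  0.001,  0.   , -0.001]), 'effort': array([-1.0000e-03, -4.9689e+01, -3.8940e+01, -0.0000e+00,  1.1000e-02,
       -0.0000e+00]), 'tool_pos': array([ 0.148, -0.607,  0.249]), 'tool_rot': array([-0.001,  0.993,  0.12 ,  0.   ]), 'ft_force': array([ 0.802,  0.641, -0.648]), 'wrist_torque': array([-0.009,  0.022, -0.028]), 'gripper_width': np.float64(0.086)} 0.019
top [[516.1534208604576, 0.0, 318.7023846177753], [0.0, 516.1534208604576, 251.8809804873459], [0.0, 0.0, 1.0]] [[-0.0157, -0.9999, -0.0042, 0.0151], [0.9848, -0.0162, 0.1731, -0.6115], [-0.1732, -0.0014, 0.9849, -0.7885], [0.0, 0.0, 0.0, 1.0]] ['frame', 'K', 'extrinsics']
side [[453.727234319607, 0.0, 323.4184294610563], [0.0, 453.727234319607, 242.54011840704922], [0.0, 0.0, 1.0]] [[0.9884, -0.1515, -0.0056, -0.5813], [0.0899, 0.556, 0.8263, -0.1212], [-0.1221, -0.8173, 0.5632, -0.7386], [0.0, 0.0, 0.0, 1.0]] ['frame', 'K', 'extrinsics']
```

View pics/top0.png

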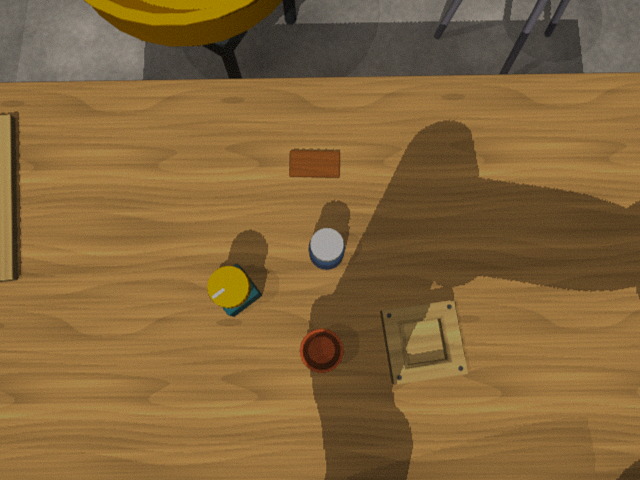

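View pics/side0.png

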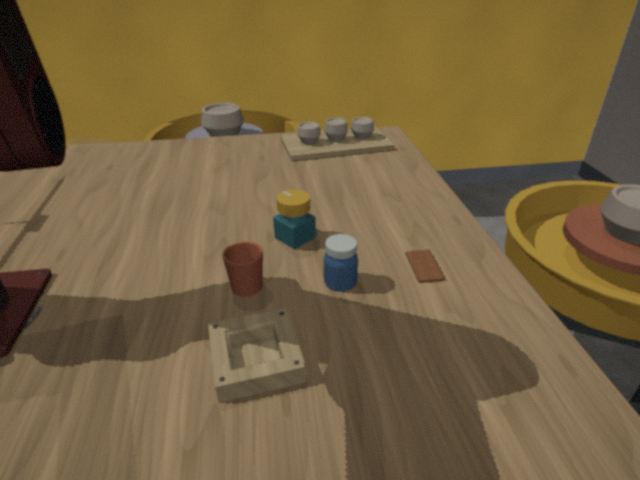

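Top view: cap at (229,287) with its stripe toward the lower left, block centred near (424,342) with screw dots at about (389,316), (449,307), (461,368), (400,377). The cup is at (322,350), the round jar at (327,248) and the rib at (315,163). The side view agrees.

```bash
cat > h.py <<'E'
import numpy as np, cv2
def plane(d,uv,z):
    K,E=d["K"],d["extrinsics"]; R,t=E[:3,:3],E[:3,3]; c=-R.T@t
    uv=np.atleast_2d(np.asarray(uv,float))
    r=np.c_[(uv[:,0]-K[0,2])/K[0,0],-(uv[:,1]-K[1,2])/K[1,1],-np.ones(len(uv))]@R
    return (c+r*((z-c[2])/r[:,2])[:,None])
def blob(m,n=1):
    k,l,s,c=cv2.connectedComponentsWithStats(m.astype(np.uint8)); i=1+np.argmax(s[1:,4]); return l==i,c[i],s[i]
E
python3 - <<'E'
from h import *
d=dict(np.load("pics/top0.npz")); f=d["frame"]; hsv=cv2.cvtColor(f,cv2.COLOR_RGB2HSV)
sub=np.zeros(f.shape[:2],bool); sub[240:340,180:290]=1
m=sub&(hsv[...,0]>18)&(hsv[...,0]<32)&(hsv[...,1]>200)&(hsv[...,2]>120)
m,c,s=blob(m); print("yellow",c,s)
h=cv2.convexHull(np.argwhere(m)[:,::-1].astype(np.int32)); e=cv2.fitEllipse(h); print(e,plane(d,e[0],.0945))
w=sub&(hsv[...,1]<110)&(hsv[...,2]>170); w,cw,sw=blob(w); p=np.argwhere(w)[:,::-1]; P=plane(d,p,.0945)[:,:2]
print("stripe",sw,plane(d,cw,.0945)); v=np.linalg.svd(P-P.mean(0))[2][0]; print("ang",np.degrees(np.arctan2(v[1],v[0])))
g=cv2.cvtColor(f,cv2.COLOR_RGB2GRAY)
Q=[]
for u,v in((389,316),(449,307),(461,368),(400,377)):
    a=g[v-5:v+6,u-5:u+6].astype(float); wt=np.clip(np.median(a)-20-a,0,None); yy,xx=np.mgrid[v-5:v+6,u-5:u+6]
    Q.append(((xx*wt).sum()/wt.sum(),(yy*wt).sum()/wt.sum()))
Q=plane(d,Q,.032); print(np.round(Q,4),Q.mean(0)); 
for i in range(4):
    v=Q[(i+1)%4]-Q[i]; print(np.linalg.norm(v),np.degrees(np.arctan2(v[1],v[0])))
for n,uv,z in(("cup",(322,350),.075),("rj",(327,243),.085),("rib",(315,163),.008)): print(n,plane(d,uv,z))
cv2.imwrite("pics/blk.png",cv2.resize(f[225:395,190:480,::-1],None,fx=2.75,fy=2.75,interpolation=cv2.INTER_CUBIC))
E
```

```text
yellow [227.99380325 286.00232378] [ 207  266   42   42 1291]
((227.57147216796875, 286.3587341308594), (41.01776885986328, 41.781166076660156), 38.42450714111328) [[0.55301338 0.14580631 0.0945    ]]
stripe [213 289  11   8  16] [[0.54314392 0.1602127  0.0945    ]]
ang 125.87949600864803
[[ 0.5084 -0.1074  0.032 ]
 [ 0.5213 -0.2067  0.032 ]
 [ 0.4222 -0.2193  0.032 ]
 [ 0.4102 -0.1183  0.032 ]] [ 0.46552817 -0.16291644  0.032     ]
0.10007694064212237 -82.6029476782558
0.09991843432359325 -172.76262319819602
0.10172434818452472 96.74196492264328
0.09877366062841542 6.2836990443803975
cup [[0.45462785 0.00262379 0.075     ]]
rj [[ 0.62002511 -0.00800054  0.085     ]]
rib [[0.77976879 0.00944234 0.008     ]]
```

View pics/blk.png

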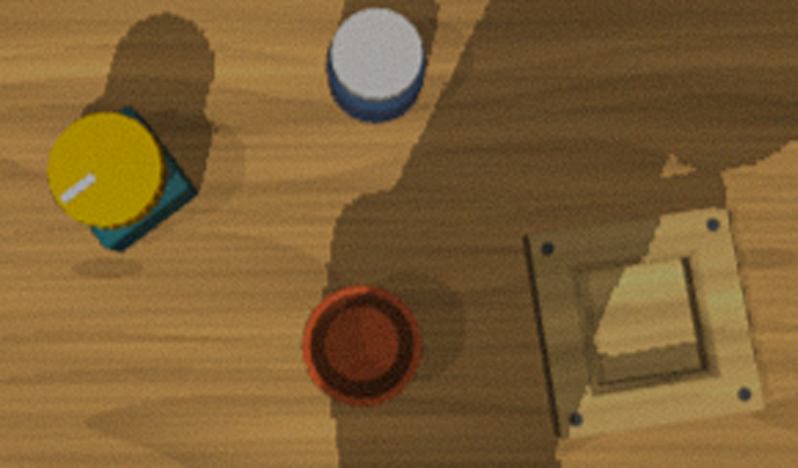

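Block: centre about (0.4655, -0.163), yaw about 6.9°. Cap: about (0.552, 0.146), jar yaw about 34.5° mod 90. I'll move over the jar first.

```bash
python3 -m inch '{"linear":[[2.5,-2.8,0],[3.6,-4,0],[3.6,-4,0],[3.6,-4,0],[3.6,-4,0],[3.6,-4,0],[3.6,-4,0],[3.6,-4,0]],"spin":[0,0,0,0,0,0,0,0],"fingers":[100,100,100,100,100,100,100,100]}' 80
python3 -m inch '{"linear":[[3.6,-4,0],[3.6,-4,0],[3.6,-4,0],[3.6,-4,0],[3.6,-4,0],[3.6,-4,0],[3.6,-4,0],[2.5,-2.8,0]],"spin":[0,0,0,0,0,0,0,0],"fingers":[100,100,100,100,100,100,100,100]}'
```

```text
t: 1.1
tool_pos: [0.3447, -0.2404, 0.2501]
tool_rot: [-0.0, 0.993, 0.119, 0.0]
ft_force: [0.8, 0.2, -0.1]
gripper_width: 0.0856
t: 2.1
tool_pos: [0.5406, 0.1251, 0.2497]
tool_rot: [-0.0, 0.993, 0.12, -0.0]
ft_force: [0.1, -0.1, 0.8]
gripper_width: 0.0856
```

```bash
python3 - <<'E'
from cell import ctrl
import numpy as np,cv2
d=ctrl.get_image("wrist"); np.savez("pics/w1.npz",**d)
cv2.imwrite("pics/w1.png",d["frame"][:,:,::-1]); print(d["K"].tolist(),np.round(d["extrinsics"],4).tolist()); print(ctrl.sense()["tool_pos"])
E
```

```text
[[371.64829954431775, 0.0, 324.855465796903], [0.0, 371.64829954431775, 232.0624122720851], [0.0, 0.0, 1.0]] [[0.2378, -0.9713, 0.0004, -0.0077], [0.9375, 0.2294, -0.2617, -0.5017], [0.2541, 0.0626, 0.9651, -0.5228], [0.0, 0.0, 0.0, 1.0]]
[0.54177893 0.12799226 0.2497311 ]
```

View pics/w1.png

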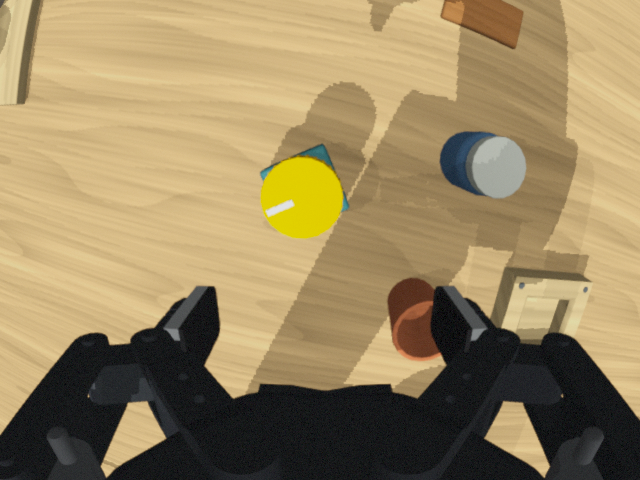

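Wrist view: cap disc at about (302,198) with the stripe from (267,212) to (293,203). The block's screws are at (521,286) and (586,290).

```bash
cat >> h.py <<'E'
def fish(d,uv,z):
    K,E=d["K"],d["extrinsics"]; R,t=E[:3,:3],E[:3,3]; c=-R.T@t
    q=(np.atleast_2d(np.asarray(uv,float))-K[:2,2])/K[0,0]; th=np.linalg.norm(q,axis=1,keepdims=True)
    q=q/th*np.sin(th); r=np.c_[q[:,0],-q[:,1],-np.cos(th)]@R
    return c+r*((z-c[2])/r[:,2])[:,None]
E
cat > capw.py <<'E'
from h import *
import sys
def cap(d,roi,z):
    f=d["frame"]; hsv=cv2.cvtColor(f,cv2.COLOR_RGB2HSV); x0,x1,y0,y1=roi
    sub=np.zeros(f.shape[:2],bool); sub[y0:y1,x0:x1]=1
    m,c,s=blob(sub&(hsv[...,0]>22)&(hsv[...,0]<34)&(hsv[...,1]>215)&(hsv[...,2]>120))
    h=cv2.convexHull(np.argwhere(m)[:,::-1].astype(np.int32))[:,0]
    P=fish(d,h,z)[:,:2].astype(np.float32); (cx,cy),r=cv2.minEnclosingCircle(P)
    e=cv2.fitEllipse(P.astype(np.float32)*1000)
    hm=cv2.fillConvexPoly(np.zeros(f.shape[:2],np.uint8),h,1)>0
    w,cw,sw=blob(hm&(hsv[...,1]<120)&(hsv[...,2]>150))
    p=fish(d,np.argwhere(w)[:,::-1],z)[:,:2]; v=np.linalg.svd(p-p.mean(0))[2][0]
    u=p.mean(0)-np.array(e[0])/1000
    print("circle",cx,cy,r,"ell",e,"stripe n",len(p),"ang",np.degrees(np.arctan2(v[1],v[0])),"from c",np.degrees(np.arctan2(u[1],u[0])))
E
python3 - <<'E'
from capw import *
d=dict(np.load("pics/w1.npz")); cap(d,(230,370,140,250),.0945)
f=d["frame"]; hsv=cv2.cvtColor(f,cv2.COLOR_RGB2HSV)
sub=np.zeros(f.shape[:2],bool); sub[120:260,230:370]=1
t=sub&(hsv[...,0]>80)&(hsv[...,0]<105)&(hsv[...,1]>120); t,c,s=blob(t); print("teal",s)
h=cv2.convexHull(np.argwhere(t)[:,::-1].astype(np.int32)); a=cv2.approxPolyDP(h,4,True)[:,0]; print(a.tolist(),np.round(fish(d,a,.052),4).tolist())
g=cv2.cvtColor(f,cv2.COLOR_RGB2GRAY)
for u,v in((521,286),(586,290)):
    q=g[v-5:v+6,u-5:u+6].astype(float); w=np.clip(np.median(q)-25-q,0,None); yy,xx=np.mgrid[v-5:v+6,u-5:u+6]
    print(fish(d,[(xx*w).sum()/w.sum(),(yy*w).sum()/w.sum()],.032))
E
```

```text
circle 0.5541077852249146 0.1461271047592163 0.032126761972904205 ell ((553.9178466796875, 146.1400604248047), (62.380374908447266, 63.84862518310547), 83.13461303710938) stripe n 216 ang 126.57251634281175 from c 128.77983792482027
teal [301 145  30  19 196]
[[330, 163], [301, 153], [322, 145]] [[0.5814, 0.1299, 0.052], [0.584, 0.1562, 0.052], [0.5949, 0.1403, 0.052]]
[[ 0.50853338 -0.10717877  0.032     ]]
[[ 0.52042727 -0.20697983  0.032     ]]
```

```bash
python3 -m inch '{"linear":[[1.6,-1.45,2],[0,0,4],[0,0,4],[0,0,1],[0,0,0]],"spin":[0,0,0,0,0],"fingers":[100,100,100,100,100]}'; python3 -c "
from cell import ctrl;print(ctrl.sense())"
```

```text
t: 2.78
tool_pos: [0.5521, 0.1405, 0.1402]
tool_rot: [0.0, 0.993, 0.12, -0.001]
ft_force: [-0.1, 0.3, 0.4]
gripper_width: 0.0854
{'t': 2.775, 'joints': array([ 1.10840413e-01,  1.94783416e-01,  1.77249702e+00, -2.44616085e-05,
        1.17547141e+00,  1.44203779e+00]), 'qvel': array([-0.00069052, -0.02876651, -0.03335559,  0.00011709,  0.00523188,
        0.00044267]), 'effort': array([ 3.43670393e-02, -4.35776603e+01, -3.42345858e+01,  3.84880213e-04,
       -5.02654037e-02, -1.65412057e-03]), 'tool_pos': array([0.55212184, 0.14052742, 0.14017219]), 'tool_rot': array([ 6.09168403e-06,  9.92831891e-01,  1.19517785e-01, -5.79676558e-04]), 'ft_force': array([-0.10396495,  0.27954722,  0.42647967]), 'wrist_torque': array([-0.0019226 , -0.01955612, -0.02663699]), 'gripper_width': 0.08536095772872968}
```

```bash
python3 -m inch '{"linear":[[0.3,-0.5,0.5],[0,0,2],[0,0,2.3],[0,0,1],[0,0,0],[0,0,0]],"spin":[0,0,0,0,0,0],"fingers":[100,100,100,100,100,100]}'
python3 -m inch '{"linear":[[0,0,0],[0,0,0],[0,0,0],[0,0,0],[0,0,0],[0,0,0]],"spin":[0,0,0,0,0,0],"fingers":[60,60,50,40,40,40]}' 80
```

```text
t: 3.52
tool_pos: [0.5547, 0.1464, 0.083]
tool_rot: [-0.0, 0.993, 0.12, 0.001]
ft_force: [-0.0, 0.6, -0.2]
gripper_width: 0.0852
t: 4.28
tool_pos: [0.5548, 0.1468, 0.0839]
tool_rot: [-0.0, 0.993, 0.12, 0.001]
ft_force: [-2.6, 1.7, 6.5]
gripper_width: 0.0619
```

```bash
python3 -m inch '{"linear":[[0,0,-1],[0,0,-2],[0,0,-3],[0,0,-3],[0,0,-2],[0,0,-1],[0,0,0]],"spin":[0,0,0,0,0,0,0],"fingers":[40,40,40,40,40,40,40]}'
python3 -m inch '{"linear":[[-1,1.8,0],[-2.3,4,0],[-2.3,4,0],[-2.6,4.6,0],[-2.6,4.6,0],[-2.6,4.6,0],[-1.6,2.8,0],[-1,1.6,0]],"spin":[0,0,0,0,0,0,0,0],"fingers":[40,40,40,40,40,40,40,40]}'
python3 -m inch '{"linear":[[0,0,0],[0,0,0],[0,0,0],[0,0,0],[0,0,0]],"spin":[7.4,7.4,7.4,7.5,0],"fingers":[40,40,40,40,40]}'
python3 - <<'E'
from cell import ctrl
import numpy as np,cv2
for n in("wrist","side"):
    d=ctrl.get_image(n); np.savez(f"pics/{n}2.npz",**d)
    cv2.imwrite(f"pics/{n}2.png",d["frame"][:,:,::-1])
s=ctrl.sense();print(s["tool_pos"],s["tool_rot"],s["ft_force"],s["joints"])
E
```

```text
t: 5.15
tool_pos: [0.5543, 0.1463, 0.2027]
tool_rot: [0.0, 0.993, 0.12, 0.0]
ft_force: [-0.5, 0.3, -5.0]
gripper_width: 0.0624
t: 6.15
tool_pos: [0.4631, -0.1657, 0.2009]
tool_rot: [-0.0, 0.993, 0.118, -0.001]
ft_force: [0.2, 0.6, -4.5]
gripper_width: 0.0622
t: 6.78
tool_pos: [0.4639, -0.1639, 0.201]
tool_rot: [-0.0, 0.99, -0.139, -0.001]
ft_force: [-0.1, 0.2, -5.0]
gripper_width: 0.0623
[ 0.46438537 -0.16384569  0.20147674] [-1.91473809e-04  9.90469108e-01 -1.37732885e-01 -7.50061811e-04] [ 0.75876036 -0.52188543 -4.10703575] [-4.99374179e-01 -5.76225429e-02  1.91609081e+00 -1.79190461e-04
  1.28466305e+00  1.34781718e+00]
```

View pics/wrist2.png

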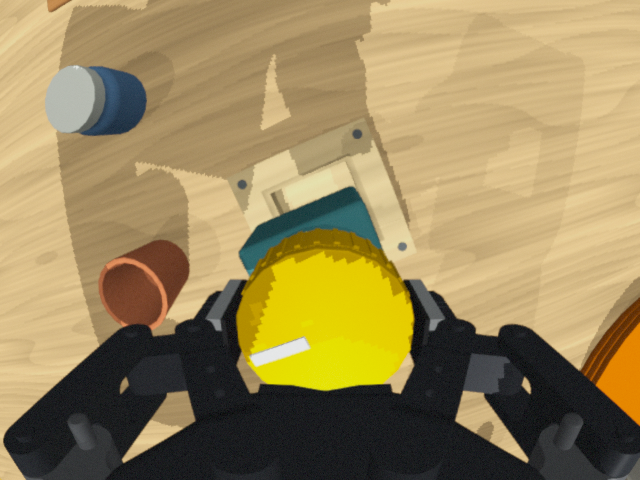

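View pics/side2.png

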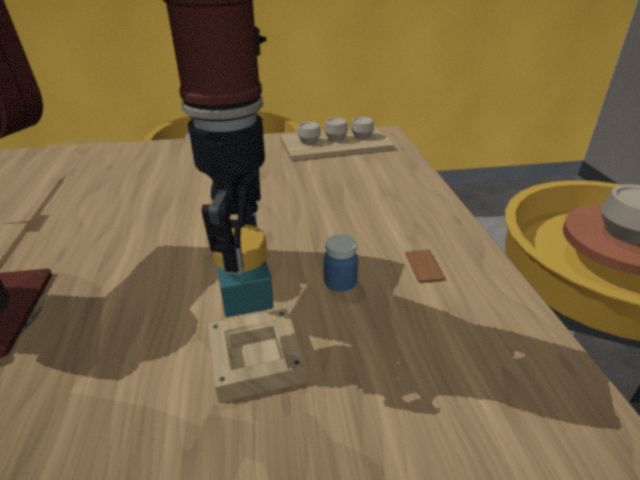

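Wrist view: jar held over the block, its outer edge running about (243,248) to (355,188), with screws at (242,184), (357,134), (403,246). The side view shows the jar hanging level. Next I'll measure its yaw and offset.

```bash
python3 - <<'E'
from capw import *
d=dict(np.load("pics/wrist2.npz")); f=d["frame"]; hsv=cv2.cvtColor(f,cv2.COLOR_RGB2HSV)
ang=lambda v:np.degrees(np.arctan2(v[1],v[0]))
g=cv2.cvtColor(f,cv2.COLOR_RGB2GRAY);Q=[]
for u,v in((242,184),(357,134),(403,246)):
    q=g[v-6:v+7,u-6:u+7].astype(float); w=np.clip(np.median(q)-30-q,0,None); yy,xx=np.mgrid[v-6:v+7,u-6:u+7]
    Q.append(fish(d,[(xx*w).sum()/w.sum(),(yy*w).sum()/w.sum()],.032)[0])
Q=np.array(Q); print(Q,"ctr",(Q[0]+Q[2])/2,ang(Q[1]-Q[0]),ang(Q[2]-Q[1]))
sub=np.zeros(f.shape[:2],bool); sub[160:310,225:400]=1
t,c,s=blob(sub&(hsv[...,0]>80)&(hsv[...,0]<105)&(hsv[...,1]>110)); print(s)
h=cv2.convexHull(np.argwhere(t)[:,::-1].astype(np.int32)); a=cv2.approxPolyDP(h,3,True)[:,0]; print(a.tolist())
zb=.2013-.0839; print(np.round(fish(d,a,zb),4).tolist()); 
# topmost pixel per column -> bottom edge
xs=np.arange(265,340); top=np.array([[x,np.argmax(t[:,x])] for x in xs]); P=fish(d,top,zb)[:,:2]
v=np.linalg.svd(P-P.mean(0))[2][0]; print("edge ang",ang(v), "line pt",P.mean(0))
n=np.array([-v[1],v[0]]); print("dist edge-block centre",n@(P.mean(0)-((Q[0]+Q[2])/2)[:2]), n)
hm=np.zeros(f.shape[:2],bool); hm[330:375,240:320]=1
w,cw,sw=blob(hm&(hsv[...,1]<110)&(hsv[...,2]>150)); p=fish(d,np.argwhere(w)[:,::-1],zb+.0945)[:,:2]; print("stripe",sw,ang(np.linalg.svd(p-p.mean(0))[2][0]))
E
```

```text
[[ 0.50818477 -0.10735231  0.032     ]
 [ 0.52072354 -0.20654431  0.032     ]
 [ 0.42166254 -0.21931422  0.032     ]] ctr [ 0.46492366 -0.16333327  0.032     ] -82.79550674799324 -172.6545344460647
[ 240  188  140   86 3921]
[[379, 244], [249, 273], [240, 256], [257, 227], [348, 188], [354, 189], [364, 205]]
[[0.4578, -0.1956, 0.1174], [0.4615, -0.1158, 0.1174], [0.4733, -0.1141, 0.1174], [0.4874, -0.13, 0.1174], [0.4947, -0.1867, 0.1174], [0.4932, -0.1898, 0.1174], [0.4828, -0.1929, 0.1174]]
edge ang 96.89201394014437 line pt [ 0.49110514 -0.15847191]
dist edge-block centre -0.026575654806883536 [-0.99277408 -0.11999846]
stripe [250 337  60  30 788] 97.3276129472206
```

```bash
python3 - <<'E'
from capw import *
d=dict(np.load("pics/side2.npz")); f=d["frame"]; hsv=cv2.cvtColor(f,cv2.COLOR_RGB2HSV)
sub=np.zeros(f.shape[:2],bool); sub[250:330,205:290]=1
t,c,s=blob(sub&(hsv[...,0]>80)&(hsv[...,0]<105)&(hsv[...,1]>100)); 
h=cv2.convexHull(np.argwhere(t)[:,::-1].astype(np.int32)); a=cv2.approxPolyDP(h,2,True)[:,0]; print("side",a.tolist())
w=dict(np.load("pics/wrist2.npz")); fw=w["frame"]; hw=cv2.cvtColor(fw,cv2.COLOR_RGB2HSV)
print(hw[180:196:2,352].tolist())
cs=[p for p in a.tolist() if p[1]>295]; 
for p in cs:
  for z in(.100,.105,.11,.1174): print(p,z,np.round(plane(d,p,z)[0,:2],4))
for z in(.100,.105,.11,.1174): print(z,np.round(fish(w,[[353,187],[241,250]],z)[:,:2],4).tolist())
E
```

```text
side [[270, 306], [227, 315], [219, 269], [265, 264], [270, 288]]
[[21, 82, 217], [21, 79, 223], [21, 78, 219], [26, 61, 142], [92, 133, 71], [92, 157, 65], [91, 131, 66], [92, 131, 66]]
[270, 306] 0.1 [ 0.4912 -0.1633]
[270, 306] 0.105 [ 0.4912 -0.1688]
[270, 306] 0.11 [ 0.4913 -0.1744]
[270, 306] 0.1174 [ 0.4913 -0.1827]
[227, 315] 0.1 [ 0.4345 -0.1718]
[227, 315] 0.105 [ 0.4352 -0.1773]
[227, 315] 0.11 [ 0.4359 -0.1828]
[227, 315] 0.1174 [ 0.437  -0.1909]
0.1 [[0.4917, -0.1901], [0.4724, -0.1104]]
0.105 [[0.4925, -0.19], [0.4736, -0.112]]
0.11 [[0.4933, -0.1898], [0.4749, -0.1136]]
0.1174 [[0.4945, -0.1896], [0.4767, -0.116]]
```

Yaw matches within about 0.3°. The jar bottom sits about 3–4 mm short in x, so I'll shift +3 mm along tool x and descend slowly.

```bash
python3 -m inch '{"linear":[[0.3,0,1],[0,0,2.5],[0,0,2.9],[0,0,1.5],[0,0,0],[0,0,0]],"spin":[0,0,0,0,0,0],"fingers":[40,40,40,40,40,40]}'
python3 -m inch '{"linear":[[0,0,0.4],[0,0,0.4],[0,0,0.3],[0,0,0.3],[0,0,0]],"spin":[0,0,0,0,0],"fingers":[40,40,40,40,40]}'
```

```text
t: 7.62
tool_pos: [0.4688, -0.1649, 0.1243]
tool_rot: [0.0, 0.99, -0.139, 0.001]
ft_force: [0.3, -0.3, -3.5]
gripper_width: 0.0624
t: 8.25
tool_pos: [0.4678, -0.1644, 0.1089]
tool_rot: [-0.0, 0.99, -0.139, -0.0]
ft_force: [0.2, -1.0, -4.3]
gripper_width: 0.0623
```

```bash
python3 -m inch '{"linear":[[0,0,0.3],[0,0,0.3],[0,0,0.3],[0,0,0.3],[0,0,0]],"spin":[0,0,0,0,0],"fingers":[40,40,40,40,40]}'
```

```text
t: 8.88
tool_pos: [0.4678, -0.1644, 0.0969]
tool_rot: [-0.0, 0.99, -0.139, -0.0]
ft_force: [-0.8, 0.1, -4.1]
gripper_width: 0.0621
```

```bash
python3 -m inch '{"linear":[[0,0,0.2],[0,0,0.2],[0,0,0.15],[0,0,0]],"spin":[0,0,0,0],"fingers":[40,40,40,40]}'
python3 -m inch '{"linear":[[0,0,0.1],[0,0,0.1],[0,0,0]],"spin":[0,0,0],"fingers":[40,40,40]}'
```

```text
t: 9.38
tool_pos: [0.4679, -0.1644, 0.0916]
tool_rot: [-0.0, 0.99, -0.139, -0.0]
ft_force: [0.3, -0.7, -4.0]
gripper_width: 0.0624
t: 9.75
tool_pos: [0.4682, -0.1646, 0.0902]
tool_rot: [0.0, 0.99, -0.139, 0.0]
ft_force: [-1.1, 1.3, -0.3]
gripper_width: 0.0623
```

```bash
python3 -m inch '{"linear":[[0,0,0.1],[0,0,0]],"spin":[0,0],"fingers":[40,40]}'
python3 -m inch '{"linear":[[0,0,0.1],[0,0,0],[0,0,0]],"spin":[0,0,0],"fingers":[40,40,40]}'
```

```text
t: 10.0
tool_pos: [0.4684, -0.1646, 0.09]
tool_rot: [0.0, 0.99, -0.139, 0.0]
ft_force: [-4.6, 2.6, 7.8]
gripper_width: 0.0625
t: 10.38
tool_pos: [0.4686, -0.1646, 0.0897]
tool_rot: [0.0, 0.99, -0.139, 0.0]
ft_force: [-5.9, 3.8, 15.0]
gripper_width: 0.0623
```

Contact at the expected seated height. I'll release so the jar settles, then look.

```bash
python3 -m inch '{"linear":[[0,0,0],[0,0,0],[0,0,0],[0,0,0]],"spin":[0,0,0,0],"fingers":[100,100,100,100]}'
python3 - <<'E'
from cell import ctrl
import numpy as np,cv2
L=[]
for n in("wrist","side"):
    d=ctrl.get_image(n); np.savez(f"pics/{n}3.npz",**d); L.append(d["frame"][:,:,::-1])
a=L[0][120:460,160:480]; b=cv2.resize(L[1][220:410,190:320],None,fx=3.3,fy=3.3)[:340*2]; a=cv2.resize(a,None,fx=1.15,fy=1.15)
H=max(a.shape[0],b.shape[0]); pad=lambda i:cv2.copyMakeBorder(i,0,H-i.shape[0],0,0,0)
im=np.hstack([pad(a),pad(b)]); im=cv2.resize(im,None,fx=min(1,600/H,800/im.shape[1]),fy=min(1,600/H,800/im.shape[1])); cv2.imwrite("pics/c3.png",im); print(im.shape)
s=ctrl.sense();print(s["tool_pos"],s["ft_force"])
E
```

```text
t: 10.88
tool_pos: [0.4681, -0.1645, 0.0877]
tool_rot: [-0.0, 0.99, -0.139, -0.0]
ft_force: [-0.4, 0.3, -0.8]
gripper_width: 0.0854
(600, 763, 3)
[ 0.46802128 -0.1645293   0.08767131] [ 0.62627026 -0.39581458 -1.0064338 ]
```

View pics/c3.png

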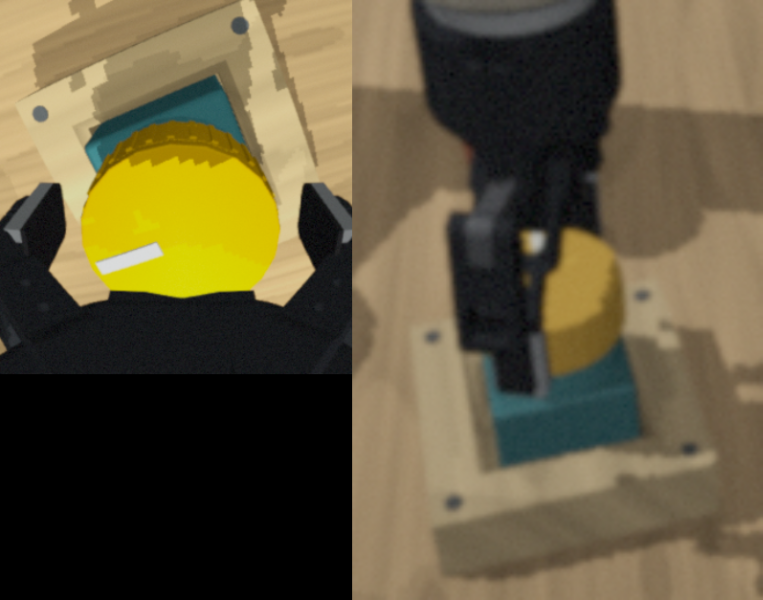

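The jar is in the pocket, square to it, on both views. Now I'll find the cap axis for the turning grip, using the stripe line through the centre.

```bash
python3 - <<'E'
from capw import *
ang=lambda v:np.degrees(np.arctan2(v[1],v[0]))
def stripe(fn,z,roi):
    d=dict(np.load(fn)); f=d["frame"]; hsv=cv2.cvtColor(f,cv2.COLOR_RGB2HSV); x0,x1,y0,y1=roi
    hm=np.zeros(f.shape[:2],bool); hm[y0:y1,x0:x1]=1
    w,_,_=blob(hm&(hsv[...,1]<110)&(hsv[...,2]>150)); p=fish(d,np.argwhere(w)[:,::-1],z)[:,:2]
    v=np.linalg.svd(p-p.mean(0))[2][0]; v=v*np.sign(v[1]); return p.mean(0),v
p,v=stripe("pics/w1.npz",.0945,(262,300,196,220)); c=np.array([.5540,.1461]); r=np.linalg.norm(p-c); print("w1",p,ang(v),r, np.cross(v,c-p))
p,v=stripe("pics/wrist3.npz",.1005,(240,330,330,375)); print("w3",p,ang(v),"cap",p-r*v)
d=dict(np.load("pics/wrist3.npz")); hsv=cv2.cvtColor(d["frame"],cv2.COLOR_RGB2HSV)
m,_,s=blob((hsv[...,0]>20)&(hsv[...,0]<34)&(hsv[...,1]>200)&(hsv[...,2]>195)&(np.indices(hsv.shape[:2])[0]>200)); print(s)
rows=np.arange(330,380,8); e=np.array([[ [np.argmax(m[y]),y],[639-np.argmax(m[y,::-1]),y]] for y in rows]).reshape(-1,2); P=fish(d,e,.1005)[:,:2]
A=np.c_[2*P,np.ones(len(P))]; x=np.linalg.lstsq(A,(P**2).sum(1),rcond=None)[0]; print("circle",x[:2],np.sqrt(x[2]+x[:2]@x[:2]))
g=cv2.cvtColor(d["frame"],cv2.COLOR_RGB2GRAY)
E
```

```text
w1 [0.54214976 0.16079363] 126.73774745527805 0.0188767362118155 -0.0007075251750408729
w3 [ 0.46421192 -0.14624602] 96.94653281688852 cap [ 0.46649493 -0.16498419]
[  234   262   180   128 18025]
circle [ 0.46691833 -0.16408281] 0.031198144322640613<stdin>:8: DeprecationWarning: Arrays of 2-dimensional vectors are deprecated. Use arrays of 3-dimensional vectors instead. (deprecated in NumPy 2.0)
```

```bash
python3 -m inch '{"linear":[[-0.15,0,-0.1],[0,0,0],[0,0,0],[0,0,0],[0,0,0],[0,0,0],[0,0,0]],"spin":[0,0,0,0,0,0,0],"fingers":[100,100,60,50,40,40,40]}' 90
cat > s.py <<'E'
from cell import ctrl
import numpy as np
s=ctrl.sense(); q=s["tool_rot"]; print("T",np.round(s["wrist_torque"],3),"yaw",round(2*np.degrees(np.arctan2(q[2],q[1])),2),"q",np.round(s["joints"][[0,5]],2))
E
python3 s.py
python3 -m inch '{"linear":[[0,0,0],[0,0,0],[0,0,0]],"spin":[-4,-5,-5],"fingers":[40,40,40]}'
python3 s.py
```

```text
t: 11.85
tool_pos: [0.4668, -0.1638, 0.0896]
tool_rot: [-0.0, 0.99, -0.139, 0.0]
ft_force: [-2.4, 3.0, 6.8]
gripper_width: 0.0622
T [ 0.415  0.357 -0.063] yaw -15.97 q [-0.5   1.35]
t: 12.22
tool_pos: [0.4673, -0.1642, 0.0896]
tool_rot: [0.0, 1.0, -0.016, 0.001]
ft_force: [-0.6, 1.6, 3.8]
gripper_width: 0.0619
T [ 0.161  0.096 -0.36 ] yaw -1.84 q [-0.5  1.1]
```

```bash
python3 -m inch '{"linear":[[0,0,0],[0,0,0],[0,0,0],[0,0,0]],"spin":[-5,-5,-5,-5],"fingers":[40,40,40,40]}'; python3 s.py
python3 -m inch '{"linear":[[0,0,0],[0,0,0],[0,0,0],[0,0,0]],"spin":[-5,-5,-5,-5],"fingers":[40,40,40,40]}'; python3 s.py
```

```text
t: 12.72
tool_pos: [0.4673, -0.1639, 0.0896]
tool_rot: [-0.0, 0.987, 0.158, 0.001]
ft_force: [-0.6, 3.5, 6.0]
gripper_width: 0.062
T [ 0.323  0.017 -0.228] yaw 18.17 q [-0.5   0.76]
t: 13.22
tool_pos: [0.4681, -0.1645, 0.0905]
tool_rot: [0.001, 0.945, 0.327, 0.001]
ft_force: [-0.9, 1.2, 8.8]
gripper_width: 0.0619
T [ 0.247  0.148 -0.14 ] yaw 38.2 q [-0.5   0.41]
```

```bash
python3 -m inch '{"linear":[[0,0,0],[0,0,0]],"spin":[-4,-4],"fingers":[40,40]}'; python3 s.py
python3 -m inch '{"linear":[[0,0,0],[0,0,0]],"spin":[-3,0],"fingers":[40,40]}'; python3 s.py
python3 -m inch '{"linear":[[0,0,0],[0,0,0]],"spin":[-3,0],"fingers":[40,40]}'; python3 s.py
```

```text
t: 13.48
tool_pos: [0.468, -0.1645, 0.0905]
tool_rot: [0.001, 0.92, 0.392, 0.001]
ft_force: [-0.2, 1.6, 8.9]
gripper_width: 0.0623
T [ 0.288  0.129 -0.078] yaw 46.16 q [-0.5   0.27]
t: 13.72
tool_pos: [0.468, -0.1645, 0.0905]
tool_rot: [0.001, 0.91, 0.415, 0.001]
ft_force: [-0.5, 1.7, 9.6]
gripper_width: 0.0624
T [0.288 0.117 0.02 ] yaw 49.07 q [-0.5   0.22]
t: 13.98
tool_pos: [0.468, -0.1646, 0.0905]
tool_rot: [0.001, 0.899, 0.439, 0.001]
ft_force: [-0.5, 1.4, 9.0]
gripper_width: 0.0619
T [0.206 0.174 0.048] yaw 52.08 q [-0.5   0.16]
```

```bash
python3 -m inch '{"linear":[[0,0,0],[0,0,0]],"spin":[-3,0],"fingers":[40,40]}'; python3 s.py
python3 -m inch '{"linear":[[0,0,0],[0,0,0]],"spin":[-3,0],"fingers":[40,40]}'; python3 s.py
```

```text
t: 14.22
tool_pos: [0.4681, -0.1646, 0.0906]
tool_rot: [0.001, 0.887, 0.462, 0.001]
ft_force: [0.1, 1.6, 9.0]
gripper_width: 0.062
T [0.258 0.093 0.058] yaw 55.08 q [-0.5   0.11]
t: 14.48
tool_pos: [0.4681, -0.1646, 0.0906]
tool_rot: [0.001, 0.874, 0.485, 0.001]
ft_force: [0.2, 2.3, 9.0]
gripper_width: 0.0622
T [0.293 0.108 0.05 ] yaw 58.08 q [-0.5   0.06]
```

The torque has levelled off at its offset after 74°, so the threads have let go. I'll try a small lift.

```bash
python3 -m inch '{"linear":[[0,0,-0.2],[0,0,-0.2],[0,0,0]],"spin":[0,0,0],"fingers":[40,40,40]}'; python3 s.py
python3 -m inch '{"linear":[[0,0,-0.2],[0,0,-0.2],[0,0,0],[0,0,0]],"spin":[0,0,0,0],"fingers":[40,40,40,40]}'; python3 s.py
```

```text
t: 14.85
tool_pos: [0.4663, -0.164, 0.0925]
tool_rot: [-0.0, 0.874, 0.485, -0.0]
ft_force: [-0.3, 1.0, -0.8]
gripper_width: 0.062
T [-0.001  0.036 -0.025] yaw 58.04 q [-0.5   0.06]
t: 15.35
tool_pos: [0.4666, -0.1641, 0.0968]
tool_rot: [-0.0, 0.874, 0.485, -0.0]
ft_force: [-0.4, 0.3, -0.5]
gripper_width: 0.062
T [-0.022  0.044 -0.035] yaw 58.04 q [-0.5   0.06]
```

```bash
python3 -m inch '{"linear":[[0,0,-0.4],[0,0,-0.6],[0,0,-0.7],[0,0,-0.6],[0,0,-0.2],[0,0,0],[0,0,0]],"spin":[0,0,0,0,0,0,0],"fingers":[40,40,40,40,40,40,40]}'; python3 s.py
python3 - <<'E'
from cell import ctrl
import numpy as np,cv2
L=[]
for n in("wrist","side"):
    d=ctrl.get_image(n); np.savez(f"pics/{n}4.npz",**d); L.append(d["frame"][:,:,::-1])
a=L[0][60:480,140:500]; b=cv2.resize(L[1][200:410,190:390],None,fx=2,fy=2)
cv2.imwrite("pics/c4.png",np.hstack([a,b]))
E
```

```text
t: 16.23
tool_pos: [0.4664, -0.164, 0.1216]
tool_rot: [-0.0, 0.874, 0.485, -0.0]
ft_force: [-0.5, -0.7, -0.1]
gripper_width: 0.0623
T [-0.021 -0.016 -0.015] yaw 58.04 q [-0.5   0.06]
```

View pics/c4.png

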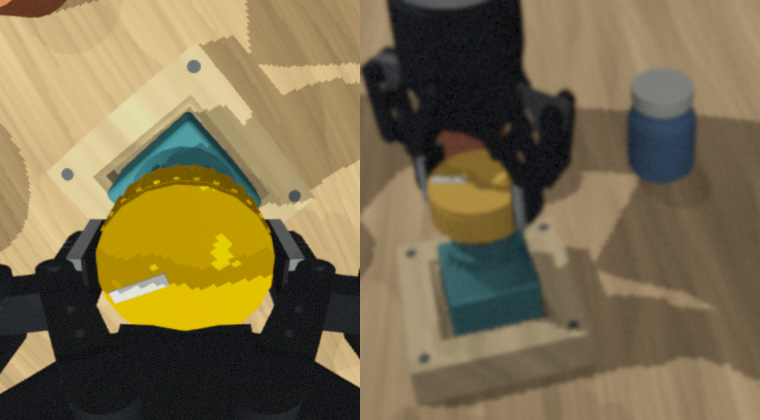

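```bash
python3 -c "
from cell import ctrl
print(ctrl.sign_off())"
```

```text
the job is handed in; nothing more can be done
None
```

The glaze jar is seated in the pocket, and its cap is unscrewed and held level in the gripper just above the open mouth. I handed the job in at about 16.3 s of the 48 s allowed.

- **Seating:** I carried the jar by its tight cap and squared it to the block to within about 0.3°. The tool met the floor at z 0.0897 m, against the 0.0899 m expected. I then let go, saw the jar in the pocket and square to it, and took a fresh grip centred on the cap.
- **Unscrewing:** I turned the cap 74° counter-clockwise. The turning torque fell from about 0.3 N m to its resting offset and stayed there by 68–74°, so I stopped.
- **Lifting:** I lifted about 32 mm straight up. The force during the lift was only about −0.5 N, the cap's own weight, so the jar did not come up with it.
- **Final views:** The cap looks level, with its rim about 14 mm above the neck by calculation. The jar is still in the pocket, turned very slightly within its play. The round jar looks undisturbed; the cup and rib were mostly or wholly out of the last crops. I saw no unexpected contact forces in the readings after each move.

**Disagreement:** While the jar was hanging, the images put its underside 3–4 mm from where the grip implied, so it may have tilted slightly in the grip. I shifted 3 mm before lowering, and it went in without touching the sides. I judged "fully down" from the contact height and the pictures; I did not measure it again after the lift.

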